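# Fill the disc press, pin it and keep it pressed shut

### The job

Complete the row in the open disc press: set the teal and the purple marbled disc flat in the two empty pockets, one in each (either way round), beside the blue disc, which stays in the middle one. Then swing the blue lid down onto the discs and push the red-handled lock pin through the hole in the lid into the hole below it. Finish while still holding the pin and pushing it down, its collar on the lid, so that the sprung lid stays fully shut; leave the cup, the jar and the comb where they are.

Things in the scene. Friction and masses are not known exactly. Their poses are not given: they have to be found in the camera images.
- press: Fixed wooden clamshell press, 240 x 200 mm; stands and is turned differently each time. Origin: centre of its underside. x runs along the row of three pockets (x = -75, 0, +75 mm, y = 0), y to the hinge side (hinge axis along x at y = 85 mm, 44 mm up). At y = -47 to -93 mm a raised bar, 44 mm high, has the pin hole; the board between is 14 mm high.
- pocket_near (a point): Centre of the upper surface of the white sprung pad (pocket) at x = -75 mm of the press, 25 mm above the bench, at first empty; z up, axes as the press. Rim 4 mm high, 51 mm across inside, 59 mm outside. A spring holds it up: 2 N starts to push it down, 5 N pushes it 3 mm (4 mm at most).
- pocket_mid (a point): The same for the middle pocket (x = 0 of the press), in which the blue disc already lies.
- pocket_far (a point): The same for the pocket at x = +75 mm of the press; it starts empty.
- disc_blue_center (a point): Centre of the wooden disc with a dark blue marbled top, 45 mm across, 22 mm thick, 35 g; starts flat in the middle pocket. z is its axis.
- disc_teal_center (a point): Centre (11 mm above its underside) of the loose disc with a teal marbled top, 45 mm across, 22 mm thick, 35 g, lying flat on the bench; z is its axis. In a pocket its centre is 11 mm above the pocket point.
- disc_purple_center (a point): The same for the loose disc with a purple marbled top.
- lid (a joint): Angle of the blue lid, rad: 0 = fully shut (level), grows as it opens; starts at 1.65 to 1.95, leaning back; stop at 2.05. Damped: stays put above about 1.1, sinks slowly below. 0.25 kg. On a full row it rests ajar at about 0.05, as the discs stand 3 mm proud on their springs; about 5 to 7 N down at the pin hole shuts it.
- lid_hinge (a point): Point on the hinge axis, mid-width, in the plane of the lid's inner (lower) face. Axes turn with the lid: -y points from hinge to free edge, z out of the outer (upper) face. Lid 10 mm thick, 240 mm wide along x, reaching 180 mm from the hinge.
- lid_edge (a point): Middle of the lid's free edge, half-way through its thickness, 180 mm from the hinge.
- lid_hole (a point): Centre of the pin hole (13 mm across, yellow ring) at the lid's outer face, 155 mm from the hinge; straight above the hole of the bar when the lid is shut.
- hole (a point): Centre of the mouth of the pin hole in the raised bar, at the bar's upper face, 44 mm above the bench; z up. Hole 10.5 mm across, 30 mm deep, upright. Shut, the lid's upper face is 10 mm above this point; ajar on the discs, about 17 mm.
- pin_grip (a point): On the lock pin's axis, 66 mm above its tip, in the red handle; z points from tip to handle. From the tip: taper from 3 mm over 5 mm, steel shank 8 mm across to 36 mm, collar 22 mm across to 40 mm, round handle 16 mm across to 82 mm. 60 g. Starts upright in its rest, hanging by the collar, tip 6 mm above the bench.
- pin_tip (a point): The pin's tip, on its axis.
- pin: The lock pin; origin at its tip, z along the pin to its handle.
- pin_rest: Fixed dark wooden block 50 x 50 x 42 mm with the hole (10.5 mm) in which the pin starts; origin at the centre of its underside. The pin may be lifted straight out.
- cup: Green cup, 70 mm across, 70 mm high, bystander; origin at the centre of its underside.
- jar: Blue jar with a white lid, 60 mm across, 60 mm high, bystander; origin at the centre of its underside.
- comb: Wooden marbling comb lying on the bench, 240 x 30 x 12 mm with 30 mm steel teeth on one side, bystander; origin at the centre of the batten's underside, x along it.

How it is judged:
On the way, in this order (a step that is already met when the one before it is completed fails the run):
1. all three discs lie flat in the three pockets, the lid still open (horizontal distance between disc_blue_center and pocket_mid below 0.007 m and z of disc_blue_center in the frame of pocket_mid between 0.007 and 0.0145 m and angle between disc_blue_center's own z axis and vertical below 0.12 rad and (((horizontal distance between disc_teal_center and pocket_near below 0.007 m and z of disc_teal_center in the frame of pocket_near between 0.007 and 0.0145 m and angle between disc_teal_center's own z axis and vertical below 0.12 rad) and (horizontal distance between disc_purple_center and pocket_far below 0.007 m and z of disc_purple_center in the frame of pocket_far between 0.007 and 0.0145 m and angle between disc_purple_center's own z axis and vertical below 0.12 rad)) or ((horizontal distance between disc_teal_center and pocket_far below 0.007 m and z of disc_teal_center in the frame of pocket_far between 0.007 and 0.0145 m and angle between disc_teal_center's own z axis and vertical below 0.12 rad) and (horizontal distance between disc_purple_center and pocket_near below 0.007 m and z of disc_purple_center in the frame of pocket_near between 0.007 and 0.0145 m and angle between disc_purple_center's own z axis and vertical below 0.12 rad))) and value of joint lid above 0.8 rad), for 0.2 s.
2. the lid is down on the discs (value of joint lid below 0.09 rad), for 0.2 s.
3. the pin is through the lid, at least 8 mm into the hole of the bar (z of pin_tip in the frame of hole below -0.008 m and horizontal distance between pin_tip and hole below 0.005 m), for 0.1 s.
At the end, for the whole second after the job is handed in: Lid shut within 0.015 rad on the row of three discs (blue in the middle, each within 7 mm of its pocket's centre); pin upright through both holes, tip at least 20 mm into the bar's hole, touched by the fingers (over 1.5 N) and pressing on the press (over 2 N) (horizontal distance between disc_blue_center and pocket_mid below 0.007 m and z of disc_blue_center in the frame of pocket_mid between 0.007 and 0.0145 m and angle between each of disc_blue_center, pin's own z axis and vertical below 0.12 rad and (((horizontal distance between disc_teal_center and pocket_near below 0.007 m and z of disc_teal_center in the frame of pocket_near between 0.007 and 0.0145 m and angle between disc_teal_center's own z axis and vertical below 0.12 rad) and (horizontal distance between disc_purple_center and pocket_far below 0.007 m and z of disc_purple_center in the frame of pocket_far between 0.007 and 0.0145 m and angle between disc_purple_center's own z axis and vertical below 0.12 rad)) or ((horizontal distance between disc_teal_center and pocket_far below 0.007 m and z of disc_teal_center in the frame of pocket_far between 0.007 and 0.0145 m and angle between disc_teal_center's own z axis and vertical below 0.12 rad) and (horizontal distance between disc_purple_center and pocket_near below 0.007 m and z of disc_purple_center in the frame of pocket_near between 0.007 and 0.0145 m and angle between disc_purple_center's own z axis and vertical below 0.12 rad))) and value of joint lid below 0.015 rad and z of pin_tip in the frame of hole below -0.02 m and horizontal distance between pin_tip and hole below 0.005 m and contact force between the fingers and pin above 1.5 N and contact force between pin and press above 2 N); the arm keeps its last pose, push and grip.
It fails at once if the cup, the jar or the comb is moved more than 40 mm or tipped over (distance of any of cup, jar, comb from where it was at the start of the episode above 0.04 m or angle between any of cup, jar's own z axis and vertical above 0.6 rad).
It also fails if it takes over 72 s, if anything falls off the work surface, if the arm or the gripper's body presses on something with over 40 N, if the wrist force passes 120 N, or if a joint passes its speed limit or range.

### The arm

A 6-joint arm with a two-finger parallel gripper is mounted at the origin on the work surface. World frame = base frame: x ahead of the robot, y to its left, z up, the work surface at z = 0. Lengths are in m, angles in rad, forces in N, time in s.
With the tool pointing down it reaches from about 0.4 to 0.825 m from the base axis. Payload 7 kg.
Tool frame: the origin (TCP) lies at the very end of the fingers, on their centre line; the grasp point (between the pads) lies 19 mm behind it (robot.grip_point_offset is the z of the grasp point in the tool frame, in m); z points along the fingers, y is the direction in which the jaws open and shut (so a half turn about z gives the same grasp; the last joint's range is limited). The gripper opens to 88 mm and grips with 3 to 60 N. Pads are 19 mm wide; open, the fingers measure 130 mm over their backs; the gripper's body (78 mm by 193 mm) begins 47 mm behind the grasp point.
Start: joints at [-0.984, 0.359, 0.012, 0, -1.224, -0.288], TCP at [0.199, -0.645, 0.227] pointing down, gripper open.
Joint ranges: [-3.07, 3.07], [-1.43, 2.12], [-1.02, 1.25], [-3.03, 1.67], [-3.05, -0], [-3.03, 3.03]. Speed limits (rad/s): [2.39, 2.39, 3.01, 3.14, 3.14, 3.14].

### API

Orientations are given as a unit quaternion [x, y, z, w].
In Python, from bench import robot gives the robot as it stands.
- The arm moves only by the tool send_rows, never from a script. Its argument "increments" is one flat list of numbers, 7 for each row, row after row: the shift along the tool's x, y, z as a fraction of full scale, then the turn, a rotation vector about the tool's x, y, z as a fraction of full scale, then the opening in per cent of the stroke, from 0 (shut) to 100 (fully open). A call has 1 to 20 rows; each row shifts and turns the commanded pose from where the row before left it, along the tool's axes as they then stand; what a row does not reach is not made up. Full scale, the value 1, is 0.05 m for a shift and 0.1 rad for a turn. A row lasts 1/10 s, in which the tool goes at most 50 mm and 8.59 degrees, less where a joint would pass 70% of its speed; a pose out of reach is approached as far as the arm can. A call with a number of a shift or a turn outside -1 to 1 is refused whole. A call with a gripper value outside its range is refused whole. The fingers move at their own pace and stop on an object; "squeeze" is the grip in N (left out, the last holds). Time passes only in rows, so rows that do not move let the fingers close. It gives the time, the measured TCP pose, the force and the opening at its end, in the units of the state.
- robot.sense(): the state, without advancing time (a new reading comes with each control period).
- robot.camera(name): name is "side" or "top" or "wrist"; returns the picture (420x560x3 uint8, blue, green, red); there is no depth.
- robot.camera_params(name): a dict with "fx", "fy", "cx", "cy" (pixels), "world_to_cam" (4x4, takes a point from world to camera coordinates). Camera axes: x right, y up, looking along -z (the intrinsics and any distortion apply to the point x, -y, -z); pixel columns grow to the right and rows downward; lengths in m; the calibration is good to about 2 mm. A picture is of the moment at which its call begins: read the wrist's pose just before it. camera_params takes no time and is no camera call; for the wrist camera it gives the pose at the moment of the call.
- robot.close_job(): hands the job in, once; it reports no verdict.
The state is a dict: "time_s": time; "joint_positions": joint angles; "dq": joint speeds; "effort": joint torques, N m; "tool_pos": TCP position; "tcp_rot": TCP orientation; "contact_force": force on the tool from outside, world axes, zero at the start; "wrist_torque": the same for the moment, N m; "gripper_width": finger opening in m.
Only numpy, scipy, OpenCV 4.12 (cv2) and the standard library are available. Lean on these libraries where they do the work, as an engineer would, in place of code of your own. Each camera call takes 0.05 s, during which the arm holds its last target. There are 200 camera calls.

## Working session

There is one attempt and no reset: what is moved stays moved. The work goes in short steps, Python scripts to look and compute and a tool call to move; the robot and the scene stay as the last step left them, time stands still between calls to the robot, and variables do not carry over. Pictures are saved under pics/ and viewed, about 8 in all and at most 12, crops included, and the job is handed in when it is done.

Besides the shell and the picture viewer there is one more tool, called after "Emit:" in YAML: its name, and indented under it one key for each argument. send_rows: Moves the arm, as the interface text tells. Shift numbers are shares of 0.05 m and turn numbers shares of 0.1 rad, none past 1 either way. Its arguments: {"type":"object","properties":{"increments":{"type":"array"},"squeeze":{"type":"number"}},"required":["increments"]}

```bash
ls; mkdir -p pics; cat > h.py <<'E'
import numpy as np, cv2
from bench import robot
from scipy.spatial.transform import Rotation as R
def ray(P,uv):
    W=np.array(P["world_to_cam"]); Rm=W[:3,:3]; c=-Rm.T@W[:3,3]
    d=np.array([(uv[0]-P["cx"])/P["fx"],-(uv[1]-P["cy"])/P["fy"],-1.]); return c,Rm.T@d
def onz(P,uv,z):
    c,d=ray(P,uv); return c+d*(z-c[2])/d[2]
def proj(P,p):
    q=np.array(P["world_to_cam"])@np.append(p,1); return np.array([P["cx"]+P["fx"]*q[0]/-q[2],P["cy"]-P["fy"]*q[1]/-q[2]])
E
python3 - <<'E'
from h import *
s=robot.sense(); print(s)
for n in("side","top"):
    im=robot.camera(n); cv2.imwrite(f"pics/{n}0.png",im); P=robot.camera_params(n); print(n,P)
a=cv2.imread("pics/top0.png");b=cv2.imread("pics/side0.png")
cv2.imwrite("pics/top0b.png",cv2.resize(a,(800,600),interpolation=cv2.INTER_CUBIC))
cv2.imwrite("pics/side0b.png",cv2.resize(b,(800,600),interpolation=cv2.INTER_CUBIC))
E
```

```text
pics
{'time_s': 0.0, 'joint_positions': array([-9.83905218e-01,  3.59413761e-01,  1.10319605e-02, -3.62598744e-04,
       -1.22411886e+00, -2.88096694e-01]), 'dq': array([ 8.93944916e-04, -7.13113558e-04, -7.11902295e-05, -1.12177217e-04,
        8.86684077e-04,  2.32656843e-04]), 'effort': array([ 1.96751098e-03, -5.82718635e+01,  2.93060446e+01,  6.99743092e+00,
        6.93333917e-03, -1.54333497e-04]), 'tool_pos': array([ 0.19851714, -0.64461122,  0.22559137]), 'tcp_rot': array([-1.48780966e-01,  9.88869794e-01,  8.44123937e-04, -2.06631164e-04]), 'contact_force': array([-0.55698475,  0.10108632,  0.26882589]), 'wrist_torque': array([-0.03863955,  0.00929214,  0.00248296]), 'gripper_width': 0.08752808357512065}
side {'fx': 459.21100286185396, 'fy': 459.21100286185396, 'cx': 276.07752298383605, 'cy': 222.07884406447346, 'world_to_cam': array([[-0.85341383, -0.52094402,  0.01738291,  0.52657728],
       [ 0.34360072, -0.53718527,  0.77030548, -0.28351918],
       [-0.39194819,  0.66336213,  0.63743808, -0.94381351],
       [ 0.        ,  0.        ,  0.        ,  1.        ]])}
top {'fx': 486.1525465155875, 'fy': 486.1525465155875, 'cx': 272.88077548562154, 'cy': 214.56037285126087, 'world_to_cam': array([[ 9.56756846e-03, -9.99953871e-01,  8.46884407e-04,
        -1.28276202e-02],
       [ 9.79215317e-01,  9.54072759e-03,  2.02598957e-01,
        -6.03753707e-01],
       [-2.02597691e-01, -1.10909721e-03,  9.79261429e-01,
        -1.06961781e+00],
       [ 0.00000000e+00,  0.00000000e+00,  0.00000000e+00,
         1.00000000e+00]])}
```

View pics/top0b.png

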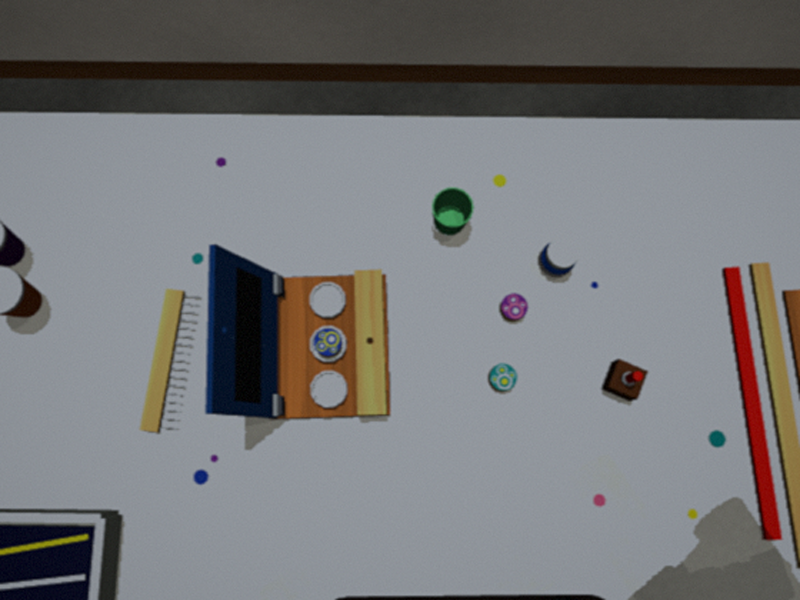

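View pics/side0b.png

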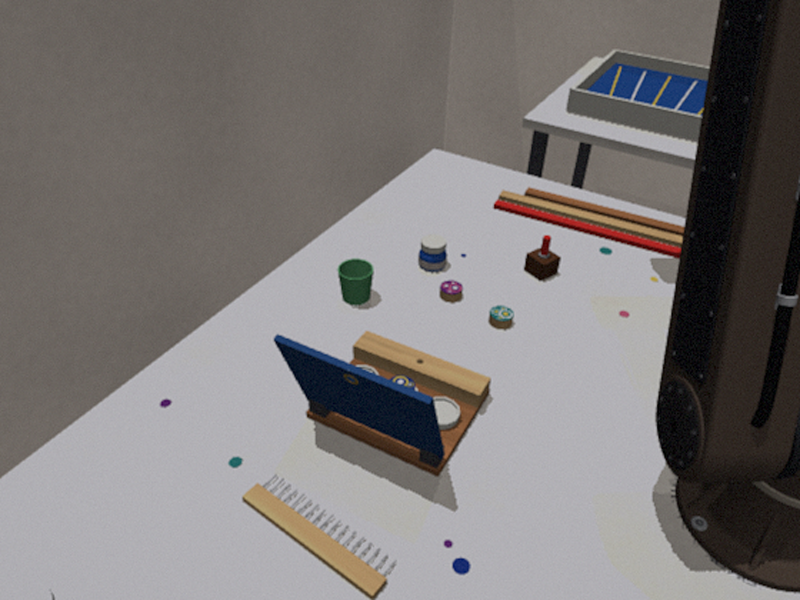

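The top view shows the press at enlarged px (330,343), with its hinge to the left and the pin hole at (370,340). The teal disc is at (503,378), purple at (514,307) and the pin handle at (638,377). The side view agrees with this.

```bash
python3 - <<'E'
from h import *
P=robot.camera_params("top");k=1.42857
def f(n,uv,z): print(n,np.round(onz(P,(uv[0]/k,uv[1]/k),z),4))
f("pk up",(327,300),.029);f("blue",(328,343.5),.047);f("pk dn",(329,389),.029);f("hole",(370,340),.044)
f("teal",(503,378),.022);f("purple",(514,307),.022);f("pintop",(638,377),.088);f("rest",(625,380),.042)
f("cup",(452,210),.07);f("comb",(163,360),.012)
f("hinge up",(279,283),.04);f("hinge dn",(279,405),.04)
f("bar c",(356,270),.044);f("bar c",(382,270),.044);f("bar c",(387,415),.044)
S=robot.camera_params("side")
for n,uv,z in(("teal",(501,312),.022),("purple",(451,287),.022),("pintop",(546,237),.088),("hole",(420,361),.044),("rest",(543,260),.042),("jar",(433,242),.06)): print("side",n,np.round(onz(S,(uv[0]/k,uv[1]/k),z),4))
a=cv2.imread("pics/top0.png")
def crop(x,y,w,h):return cv2.resize(a[y:y+h,x:x+w],None,fx=4,fy=4,interpolation=cv2.INTER_CUBIC)
cv2.imwrite("pics/c1.png",np.vstack([crop(140,165,200,135)]))
c2=crop(340,195,125,100); cv2.imwrite("pics/c2.png",c2)
E
```

```text
pk up [0.6208 0.0987 0.029 ]
blue [0.5443 0.0934 0.047 ]
pk dn [0.4718 0.0913 0.029 ]
hole [0.5512 0.025  0.044 ]
teal [ 0.4933 -0.1951  0.022 ]
purple [ 0.6133 -0.2165  0.022 ]
pintop [ 0.49   -0.3948  0.088 ]
rest [ 0.4899 -0.3898  0.042 ]
cup [ 0.7673 -0.109   0.07  ]
comb [0.519  0.3721 0.012 ]
hinge up [0.6467 0.1788 0.04  ]
hinge dn [0.4443 0.1703 0.04  ]
bar c [0.6694 0.0502 0.044 ]
bar c [0.6698 0.0067 0.044 ]
bar c [ 0.4299 -0.0041  0.044 ]
side teal [ 0.4983 -0.1963  0.022 ]
side purple [ 0.6159 -0.2151  0.022 ]
side pintop [ 0.4943 -0.3907  0.088 ]
side hole [0.551  0.0261 0.044 ]
side rest [ 0.4873 -0.3765  0.042 ]
side jar [ 0.6991 -0.2872  0.06  ]
```

View pics/c1.png

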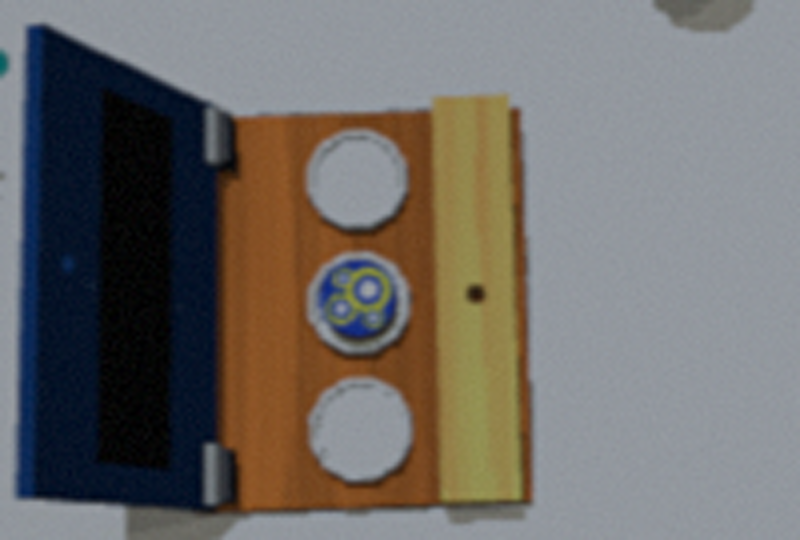

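View pics/c2.png

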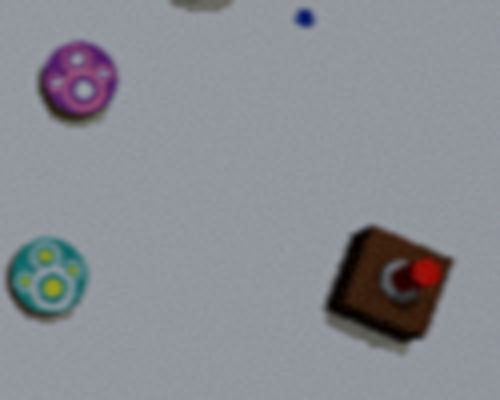

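```bash
python3 - <<'E'
from h import *
from scipy.optimize import least_squares
P=robot.camera_params("top")
o=lambda x,y,a:(x/4+a[0],y/4+a[1])
A=(140,165);B=(340,195)
obs=[((-75,0,29),(361,429)),((0,0,29),(359,303)),((75,0,29),(357,180)),((0,-70,44),(475,293)),((-120,-93,44),(523,500)),((120,-93,44),(509,97)),((120,-47,44),(433,97)),((-120,-47,44),(440,500))]
def W(p,m):
    c,s=np.cos(p[2]),np.sin(p[2]); x,y,z=np.array(m)/1000; return np.array([p[0]+c*x-s*y,p[1]+s*x+c*y,z])
f=lambda p:np.concatenate([proj(P,W(p,m))-o(*u,A) for m,u in obs])
r=least_squares(f,[.545,.095,0]);p=r.x;print(p,np.round(r.fun,1))
for m in obs[:4]:print(np.round(W(p,m[0]),4))
for n,uv,z in(("teal",(49,275),.022),("purple",(79,79),.022),("collar",(402,279),.046),("ptop",(427,272),.088)):print(n,np.round(onz(P,o(*uv,B),z),4))
# lid angle from edge corners (inner top)
for th in (1.65,1.75,1.85,1.95):
    print(th,[np.round((proj(P,W(p,(x,85-180*np.cos(th),44+180*np.sin(th))))-A)*4) for x in(-120,120)])
E
```

```text
[0.54683178 0.09484372 0.04200959] [-0.1 -0.  -0.1 -0.2 -0.  -0.4  0.3  0.3 -0.3  0.1  0.1 -0.6 -0.2  0.
  0.4  0.7]
[0.4719 0.0917 0.029 ]
[0.5468 0.0948 0.029 ]
[0.6218 0.098  0.029 ]
[0.5498 0.0249 0.044 ]
teal [ 0.4953 -0.1955  0.022 ]
purple [ 0.6137 -0.2164  0.022 ]
collar [ 0.4924 -0.3956  0.046 ]
ptop [ 0.492  -0.3953  0.088 ]
1.65 [array([121., 494.]), array([126.,  16.])]
1.75 [array([ 85., 496.]), array([92., 19.])]
1.85 [array([ 51., 498.]), array([59., 22.])]
1.95 [array([ 19., 499.]), array([29., 26.])]
```

Emit:
send_rows:
  increments: [0,0,0,0,0,-1,100,0,0,0,0,0,-1,100,0,0,0,0,0,-1,100,0,0,0,0,0,-1,100,0,0,0,0,0,-1,100,0,0,0,0,0,-1,100,0,0,0,0,0,-1,100,0,0,0,0,0,-1,100,0,0,0,0,0,-1,100,0,0,0,0,0,-1,100,0,0,0,0,0,-1,100,0,0,0,0,0,-1,100,0,0,0,0,0,-1,100,0,0,0,0,0,-0.14,100,0,0,0,0,0,0,100]

```text
time_s: 1.6
tool_pos: [0.1986, -0.6449, 0.2262]
tcp_rot: [0.721, -0.693, -0.0, -0.0]
contact_force: [0.9, -0.7, -0.3]
gripper_width: 0.0878
```

```bash
cat >> h.py <<'E'
def go(t,yaw=np.pi+.042):
    s=robot.sense(); p=s["tool_pos"]; Rm=R.from_quat(s["tcp_rot"])
    y=np.array([np.cos(yaw),np.sin(yaw),0]); z=np.array([0,0,-1.]); T=R.from_matrix(np.c_[np.cross(y,z),y,z])
    d=Rm.inv().apply(np.array(t)-p)
    print("t",round(s["time_s"],2),"pos",p.round(4),"F",s["contact_force"].round(1),"w",round(s["gripper_width"],4),"j",s["joint_positions"].round(2))
    print(" shift units",(d/.05).round(3)," turn units",((Rm.inv()*T).as_rotvec()/.1).round(3))
E
python3 -c "
from h import *
go([.495,-.195,.13])"
```

```text
t 1.6 pos [ 0.1986 -0.6449  0.2262] F [ 0.9 -0.7 -0.3] w 0.0878 j [-0.98  0.36  0.01 -0.   -1.22  1.02]
 shift units [-8.754 -6.282  1.928]  turn units [ 0.002  0.006 -0.022]
```

Emit:
send_rows:
  increments: [-0.5,-0.36,0.1,0,0,0,100,-0.6,-0.43,0.13,0,0,0,100,-0.6,-0.43,0.13,0,0,0,100,-0.6,-0.43,0.13,0,0,0,100,-0.6,-0.43,0.13,0,0,0,100,-0.6,-0.43,0.13,0,0,0,100,-0.6,-0.43,0.13,0,0,0,100,-0.6,-0.43,0.13,0,0,0,100,-0.6,-0.43,0.13,0,0,0,100,-0.6,-0.43,0.13,0,0,0,100,-0.6,-0.43,0.13,0,0,0,100,-0.6,-0.43,0.13,0,0,0,100,-0.6,-0.43,0.13,0,0,0,100,-0.6,-0.43,0.13,0,0,0,100,-0.45,-0.33,0.14,0,0,0,100,0,0,0,0,0,0,100,0,0,0,0,0,0,100]

```text
time_s: 3.3
tool_pos: [0.4941, -0.1942, 0.1298]
tcp_rot: [0.722, -0.692, -0.0, 0.0]
contact_force: [0.1, -0.2, -0.7]
gripper_width: 0.0878
```

```bash
python3 - <<'E'
from h import *
go([.495,-.195,.006])
P=robot.camera_params("wrist"); im=robot.camera("wrist"); cv2.imwrite("pics/w1.png",im)
print(P["fx"],P["cx"],P["cy"],[proj(P,p).round() for p in([.495,-.195,.022],[.614,-.216,.022])])
E
```

```text
t 3.3 pos [ 0.4941 -0.1942  0.1298] F [ 0.1 -0.2 -0.7] w 0.0878 j [-0.    0.21 -0.44 -0.   -0.92  0.05]
 shift units [ 0.016 -0.019  2.477]  turn units [ 0.007  0.    -0.002]
294.20764742088267 278.6190037189431 214.59177661732372 [array([278., 212.]), array([149., 185.])]
```

View pics/w1.png

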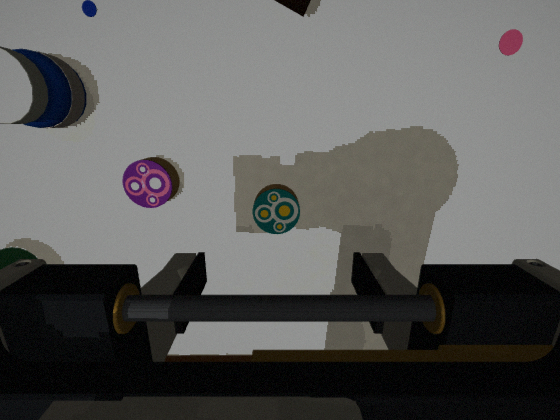

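The wrist view shows the teal disc top at (276,209) and the purple at (148,183). These are 2–3 px from the prediction.

```bash
python3 - <<'E'
from h import *
P=robot.camera_params("wrist")
im=cv2.imread("pics/w1.png"); h=cv2.cvtColor(im,cv2.COLOR_BGR2HSV)
for n,c in(("teal",(276,209)),("purple",(148,183))):
    m=np.zeros(h.shape[:2],np.uint8); x,y=c; m[y-35:y+35,x-27:x+27]=(h[y-35:y+35,x-27:x+27,1]>90)
    (cx,cy),r=cv2.minEnclosingCircle(cv2.findNonZero(m)); print(n,cx,cy,r)
    print(onz(P,c,.022).round(4),onz(P,(cx,cy),.022).round(4))
E
```

```text
teal 275.8184814453125 208.54458618164062 24.925689697265625
[ 0.4963 -0.1982  0.022 ] [ 0.4965 -0.1986  0.022 ]
purple 149.8251190185547 181.1544647216797 27.52218246459961
[ 0.6144 -0.2181  0.022 ] [ 0.6126 -0.2199  0.022 ]
```

Emit:
send_rows:
  increments: [0.05,-0.04,0.4,0,0,0,100,0,0,0.5,0,0,0,100,0,0,0.5,0,0,0,100,0,0,0.5,0,0,0,100,0,0,0.35,0,0,0,100,0,0,0.18,0,0,0,100,0,0,0,0,0,0,100,0,0,0,0,0,0,40,0,0,0,0,0,0,40,0,0,0,0,0,0,40,0,0,0,0,0,0,40,0,0,0,0,0,0,40]
  squeeze: 15

```text
time_s: 4.55
tool_pos: [0.4964, -0.1971, 0.009]
tcp_rot: [0.722, -0.692, 0.0, -0.0]
contact_force: [0.8, -0.0, -0.9]
gripper_width: 0.053
```

```bash
python3 -c "
from h import *
go([.4719,.0917,.15])"
```

```text
t 4.55 pos [ 0.4964 -0.1971  0.009 ] F [ 0.8 -0.  -0.9] w 0.053 j [-0.01  0.38 -0.55  0.   -0.64  0.05]
 shift units [-5.792  0.244 -2.821]  turn units [-0.008 -0.     0.001]
```

Emit:
send_rows:
  increments: [0,0,0,0,0,0,40,0,0,0,0,0,0,40,0,0,0,0,0,0,40,0,0,-0.3,0,0,0,40,0,0,-0.5,0,0,0,40,0,0,-0.5,0,0,0,40,0,0,-0.4,0,0,0,40,-0.4,0.02,-0.2,0,0,0,40,-0.6,0.025,0,0,0,0,40,-0.6,0.025,0,0,0,0,40,-0.6,0.025,0,0,0,0,40,-0.6,0.025,0,0,0,0,40,-0.6,0.025,0,0,0,0,40,-0.6,0.025,0,0,0,0,40,-0.6,0.025,0,0,0,0,40,-0.6,0.025,0,0,0,0,40,-0.5,0.025,0,0,0,0,40,-0.1,0,0,0,0,0,40,0,0,0,0,0,0,40]
  squeeze: 15

```text
time_s: 6.45
tool_pos: [0.4716, 0.0927, 0.1034]
tcp_rot: [0.722, -0.692, -0.0, 0.0]
contact_force: [-0.4, -0.6, 0.3]
gripper_width: 0.0443
```

```bash
python3 - <<'E'
from h import *
go([.4719,.0917,.034])
P=robot.camera_params("wrist"); im=robot.camera("wrist"); cv2.imwrite("pics/w2.png",im)
print([proj(P,p).round() for p in([.4719,.0917,.029],[.5468,.0948,.047],[.6218,.098,.029],[.5498,.0249,.044])])
E
```

```text
t 6.45 pos [0.4716 0.0927 0.1034] F [-0.4 -0.6  0.3] w 0.0443 j [ 0.6   0.16 -0.57 -0.   -0.84 -0.56]
 shift units [ 0.019 -0.006  1.388]  turn units [ 0.003 -0.001  0.017]
[array([278., 224.]), array([182., 231.]), array([ 98., 223.]), array([173., 138.])]
```

View pics/w2.png

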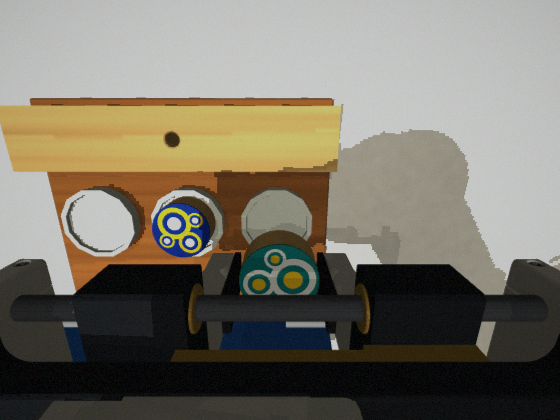

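The picture shows the near pocket's rim centre at about (276,220), the blue disc top at (182,230), the far pocket at (101,221) and the hole at (172,139). The held teal disc's top runs from column 240 to 320, with its upper edge at row 245.

```bash
python3 - <<'E'
from h import *
P=robot.camera_params("wrist")
for dy in(-.003,0,.003):
    c=np.array([.4716,.0927+dy,.1164]); a=np.linspace(0,6.28,60)
    q=np.array([proj(P,c+.0225*np.array([np.cos(t),np.sin(t),0])) for t in a]); print(dy,q.min(0).round(),q.max(0).round())
for n,uv,z in(("near",(276.5,220),.029),("far",(101,221.5),.029),("blue",(182,230),.047),("hole",(172,139),.044)):print(n,onz(P,uv,z).round(4))
E
```

```text
-0.003 [237. 237.] [319. 309.]
0 [237. 242.] [318. 314.]
0.003 [237. 247.] [318. 318.]
near [0.4732 0.0879 0.029 ]
far [0.6194 0.0957 0.029 ]
blue [0.5463 0.0932 0.047 ]
hole [0.5505 0.0249 0.044 ]
```

Emit:
send_rows:
  increments: [0.05,-0.01,0.3,0,0,0,40,0,0,0.4,0,0,0,40,0,0,0.3,0,0,0,40,0,0,0.15,0,0,0,40,0,0,0.1,0,0,0,40,0,0,0.06,0,0,0,40,0,0,0.05,0,0,0,40,0,0,0,0,0,0,40,0,0,0,0,0,0,40]

```text
time_s: 7.4
tool_pos: [0.4725, 0.0897, 0.0359]
tcp_rot: [0.722, -0.692, 0.0, -0.0]
contact_force: [-0.1, 0.1, 0.3]
gripper_width: 0.0444
```

Emit:
send_rows:
  increments: [0,0,0.04,0,0,0,40,0,0,0.03,0,0,0,40,0,0,0,0,0,0,40]

```text
time_s: 7.7
tool_pos: [0.4727, 0.0898, 0.0322]
tcp_rot: [0.722, -0.692, 0.0, -0.0]
contact_force: [0.1, -0.2, 2.2]
gripper_width: 0.0441
```

Contact is 2.2 N at z ≈ 0.032, with the disc bottom on the pad. I'll release and rise.

Emit:
send_rows:
  increments: [0,0,0,0,0,0,60,0,0,0,0,0,0,60,0,0,0,0,0,0,60,0,0,0,0,0,0,60,0,0,-0.15,0,0,0,60,0,0,-0.4,0,0,0,60,0,0,-0.5,0,0,0,80,0,0,-0.5,0,0,0,100,0,0,-0.4,0,0,0,100,0,0,0,0,0,0,100]

```text
time_s: 8.7
tool_pos: [0.474, 0.0904, 0.133]
tcp_rot: [0.722, -0.692, 0.001, -0.003]
contact_force: [-0.4, 0.4, -0.4]
gripper_width: 0.0791
```

```bash
python3 - <<'E'
from h import *
go([.6137,-.2172,.06]);im=robot.camera("wrist"); cv2.imwrite("pics/w3.png",im)
E
```

```text
t 8.7 pos [0.474  0.0904 0.133 ] F [-0.4  0.4 -0.4] w 0.0791 j [ 0.6   0.12 -0.54  0.   -0.9  -0.56]
 shift units [ 6.268 -2.522  1.457]  turn units [-0.052  0.024  0.005]
```

View pics/w3.png

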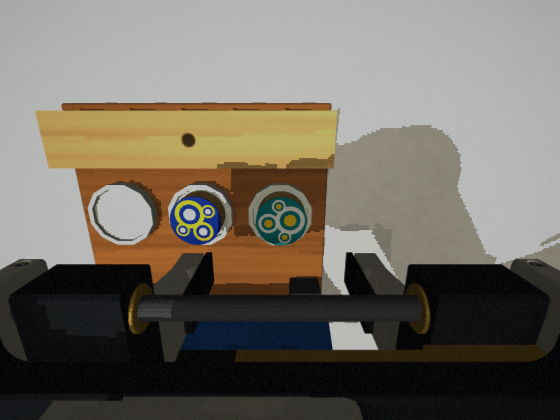

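The teal disc sits flat in the near pocket: disc at (282,221), ring at (280,215), with the same offset as the blue one. Next is the purple disc.

Emit:
send_rows:
  increments: [0.4,-0.16,0,0,0,0,100,0.6,-0.24,0,0,0,0,100,0.6,-0.24,0,0,0,0,100,0.6,-0.24,0,0,0,0,100,0.6,-0.24,0,0,0,0,100,0.6,-0.24,0,0,0,0,100,0.6,-0.24,0,0,0,0,100,0.6,-0.24,0,0,0,0,100,0.6,-0.24,0.1,0,0,0,100,0.6,-0.24,0.3,0,0,0,100,0.4,-0.16,0.4,0,0,0,100,0.06,-0.04,0.3,0,0,0,100,0,0,0,0,0,0,100]

```text
time_s: 10.05
tool_pos: [0.609, -0.218, 0.0709]
tcp_rot: [0.721, -0.693, -0.003, 0.002]
contact_force: [-0.7, -0.2, 0.5]
gripper_width: 0.0878
```

```bash
python3 - <<'E'
from h import *
go([.614,-.217,.008])
E
```

```text
t 10.05 pos [ 0.609  -0.218   0.0709] F [-0.7 -0.2  0.5] w 0.0878 j [-0.04  0.45 -0.23 -0.   -0.9   0.08]
 shift units [-0.015 -0.108  1.258]  turn units [ 0.06   0.012 -0.019]
```

Emit:
send_rows:
  increments: [0,-0.08,0.3,0,0,0,100,0,0,0.4,0,0,0,100,0,0,0.35,0,0,0,100,0,0,0.2,0,0,0,100,0,0,0,0,0,0,100,0,0,0,0,0,0,40,0,0,0,0,0,0,40,0,0,0,0,0,0,40,0,0,0,0,0,0,40,0,0,0,0,0,0,40,0,0,0,0,0,0,40,0,0,0,0,0,0,40,0,0,0,0,0,0,40]

```text
time_s: 11.35
tool_pos: [0.6154, -0.2178, 0.0122]
tcp_rot: [0.722, -0.692, 0.0, -0.0]
contact_force: [-0.0, 0.2, 3.0]
gripper_width: 0.0443
```

```bash
python3 - <<'E'
from h import *
go([.6215,.0965,.11])
E
```

```text
t 11.35 pos [ 0.6154 -0.2178  0.0122] F [-0.   0.2  3. ] w 0.0443 j [-0.04  0.52 -0.27  0.   -0.78  0.08]
 shift units [-6.274 -0.386 -1.956]  turn units [-0.001 -0.001 -0.   ]
```

Emit:
send_rows:
  increments: [0,0,-0.3,0,0,0,40,0,0,-0.5,0,0,0,40,0,0,-0.5,0,0,0,40,0,0,-0.5,0,0,0,40,0,0,-0.1,0,0,0,40,0,0,0,0,0,0,40]

```text
time_s: 11.95
tool_pos: [0.6162, -0.2177, 0.1091]
tcp_rot: [0.722, -0.692, 0.001, -0.001]
contact_force: [0.4, 0.2, -0.8]
gripper_width: 0.0445
```

```bash
python3 - <<'E'
from h import *
go([.6215,.0965,.11]);im=robot.camera("wrist"); cv2.imwrite("pics/w4.png",im)
E
```

```text
t 11.95 pos [ 0.6162 -0.2177  0.1091] F [ 0.4  0.2 -0.8] w 0.0445 j [-0.04  0.41 -0.19  0.   -0.97  0.08]
 shift units [-6.275 -0.372 -0.019]  turn units [-0.031 -0.003  0.001]
```

View pics/w4.png

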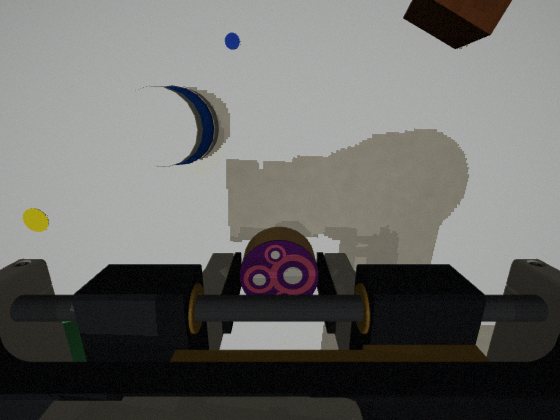

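The purple disc is held, with its top between columns 240 and 318 and its upper edge at row 241. The jar is undisturbed at about (150,125).

```bash
python3 - <<'E'
from h import *
P=robot.camera_params("wrist"); p=robot.sense()["tool_pos"]
for dz in(.010,.013):
  for dy in(-.003,0,.003):
    c=p+[0,dy,dz]; a=np.linspace(0,6.28,60)
    q=np.array([proj(P,c+.0225*np.array([np.cos(t),np.sin(t),0])) for t in a]); print(dz,dy,q.min(0).round(),q.max(0).round())
E
```

```text
0.01 -0.003 [238. 233.] [319. 305.]
0.01 0 [238. 239.] [318. 310.]
0.01 0.003 [238. 244.] [318. 314.]
0.013 -0.003 [237. 236.] [319. 308.]
0.013 0 [237. 241.] [319. 313.]
0.013 0.003 [237. 246.] [318. 317.]
```

Emit:
send_rows:
  increments: [-0.4,-0.024,0,0,0,0,40,-0.6,-0.036,0,0,0,0,40,-0.6,-0.036,0,0,0,0,40,-0.6,-0.036,0,0,0,0,40,-0.6,-0.036,0,0,0,0,40,-0.6,-0.036,0,0,0,0,40,-0.6,-0.036,0,0,0,0,40,-0.6,-0.036,0,0,0,0,40,-0.6,-0.036,0,0,0,0,40,-0.6,-0.036,0,0,0,0,40,-0.6,-0.036,0.1,0,0,0,40,-0.475,-0.02,0.3,0,0,0,40,0,0,0.4,0,0,0,40,0,0,0.2,0,0,0,40,0,0,0,0,0,0,40,0,0,0,0,0,0,40]

```text
time_s: 13.6
tool_pos: [0.6211, 0.1259, 0.0569]
tcp_rot: [0.722, -0.692, -0.0, 0.0]
contact_force: [1.1, -0.6, 1.1]
gripper_width: 0.0441
```

```bash
python3 - <<'E'
from h import *
go([.6213,.0965,.037])
E
```

```text
t 13.6 pos [0.6211 0.1259 0.0569] F [ 1.1 -0.6  1.1] w 0.0441 j [ 0.51  0.44 -0.28  0.   -0.85 -0.47]
 shift units [0.588 0.019 0.399]  turn units [ 0.008 -0.006 -0.005]
```

I sent one row too many, so y overshot by 29 mm. Nothing is touched at this height, so I'll correct it.

Emit:
send_rows:
  increments: [0.2,0,-0.05,0,0,0,40,0.29,0.01,0,0,0,0,40,0.1,0,0,0,0,0,40,0,0,0.1,0,0,0,40,0,0,0.15,0,0,0,40,0,0,0.1,0,0,0,40,0,0,0.04,0,0,0,40,0,0,0,0,0,0,40]

```text
time_s: 14.4
tool_pos: [0.6215, 0.0973, 0.0393]
tcp_rot: [0.722, -0.692, -0.0, 0.001]
contact_force: [0.5, -1.2, -1.0]
gripper_width: 0.0441
```

Emit:
send_rows:
  increments: [0.01,0,0.04,0,0,0,40,0,0,0.03,0,0,0,40,0,0,0,0,0,0,40]

```text
time_s: 14.7
tool_pos: [0.622, 0.0968, 0.0367]
tcp_rot: [0.722, -0.692, 0.0, -0.0]
contact_force: [-1.0, 1.0, 2.1]
gripper_width: 0.0444
```

Emit:
send_rows:
  increments: [0,0,0,0,0,0,60,0,0,0,0,0,0,60,0,0,0,0,0,0,60,0,0,0,0,0,0,60,0,0,-0.15,0,0,0,60,0,0,-0.4,0,0,0,60,0,0,-0.5,0,0,0,80,0,0,-0.5,0,0,0,100,0,0,-0.4,0,0,0,100,0,0,-0.3,0,0,0,100,0,0,0,0,0,0,100]

```text
time_s: 15.8
tool_pos: [0.6233, 0.097, 0.1523]
tcp_rot: [0.722, -0.692, 0.001, -0.002]
contact_force: [-0.1, -0.3, 0.5]
gripper_width: 0.0849
```

```bash
python3 - <<'E'
from h import *
go([.5445,.21,.25]);im=robot.camera("wrist"); cv2.imwrite("pics/w5.png",im)
E
```

```text
t 15.8 pos [0.6233 0.097  0.1523] F [-0.1 -0.3  0.5] w 0.0849 j [ 0.46  0.34 -0.2   0.   -1.03 -0.42]
 shift units [-2.327  1.47  -1.958]  turn units [-0.047  0.014  0.004]
```

View pics/w5.png

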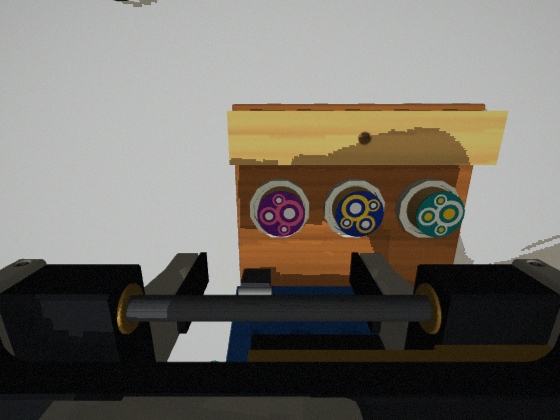

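All three discs lie flat in their rings, with purple at (280,213), blue at (359,213) and teal at (440,214). Now I'll close the fingers and go over behind the lid.

Emit:
send_rows:
  increments: [0,0,-0.3,0,0,0,60,0,0,-0.5,0,0,0,30,0,0,-0.6,0,0,0,0,0,0,-0.6,0,0,0,0,-0.2,0.08,-0.4,0,0,0,0,-0.4,0.16,0,0,0,0,0,-0.5,0.2,0,0,0,0,0,-0.5,0.2,0,0,0,0,0,-0.5,0.2,0,0,0,0,0,-0.5,0.2,0,0,0,0,0,-0.5,0.2,0,0,0,0,0,-0.5,0.2,0,0,0,0,0,-0.2,0.2,0,0,0,0,0,0,0.1,0.3,0,0,0,0,0,0,0.5,0,0,0,0,0,0,0.4,0,0,0,0,0,0,0.4,0,0,0,0,0,0,0.1,0,0,0,0,0,0,0,0,0,0,0]

```text
time_s: 17.75
tool_pos: [0.5265, 0.2821, 0.1831]
tcp_rot: [0.722, -0.692, 0.0, 0.001]
contact_force: [0.1, -0.2, 0.9]
gripper_width: 0.0004
```

```bash
python3 - <<'E'
from h import *
go([.539,.284,.185])
S=robot.camera_params("side"); im=robot.camera("side"); cv2.imwrite("pics/s5.png",cv2.resize(im[150:390,120:400],None,fx=2.8,fy=2.5))
p=[.5468,.0948,.042]
c,s=np.cos(.042),np.sin(.042)
for th in(1.65,1.8,1.95):
    for x in(-.12,.12):
        y=.085-.18*np.cos(th)+.01*np.sin(th);z=.044+.18*np.sin(th)+.01*np.cos(th)
        print(th,x,((proj(S,[p[0]+c*x-s*y,p[1]+s*x+c*y,z])-[120,150])*[2.8,2.5]).round())
E
```

```text
t 17.75 pos [0.5265 0.2821 0.1831] F [ 0.1 -0.2  0.9] w 0.0004 j [ 0.82  0.26 -0.23 -0.   -1.08 -0.78]
 shift units [-0.028 -0.251 -0.038]  turn units [ 0.017 -0.016 -0.002]
1.65 -0.12 [539. 282.]
1.65 0.12 [237. 176.]
1.8 -0.12 [521. 310.]
1.8 0.12 [216. 200.]
1.95 -0.12 [502. 342.]
1.95 0.12 [195. 227.]
```

View pics/s5.png

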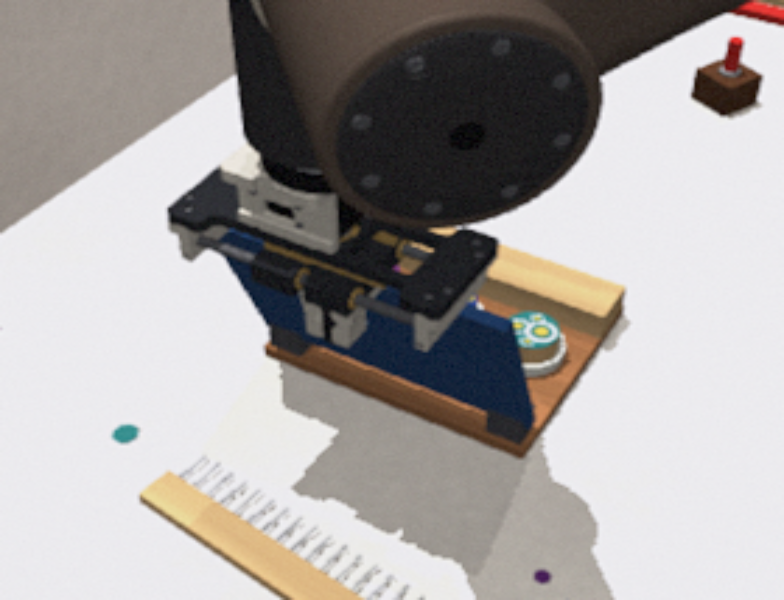

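The lid leans back at about 1.88 rad (edge corner near (513,330)), and the closed fingers are behind it. I'll push it over along its arc.

Emit:
send_rows:
  increments: [0.33,0,-0.04,0,0,0,0,0.33,0,-0.04,0,0,0,0,0.33,0,-0.04,0,0,0,0,0.33,0,-0.04,0,0,0,0,0.33,0,-0.04,0,0,0,0,0.27,0,0.02,0,0,0,0,0.27,0,0.02,0,0,0,0,0.27,0,0.02,0,0,0,0,0.29,0,0.1,0,0,0,0,0.29,0,0.1,0,0,0,0,0.29,0,0.1,0,0,0,0,0.235,0,0.18,0,0,0,0,0.235,0,0.18,0,0,0,0,0.235,0,0.18,0,0,0,0]

```text
time_s: 19.2
tool_pos: [0.5352, 0.0802, 0.148]
tcp_rot: [0.722, -0.692, -0.0, 0.0]
contact_force: [0.7, 0.3, 0.1]
gripper_width: 0.0003
```

Emit:
send_rows:
  increments: [0.175,0,0.25,0,0,0,0,0.175,0,0.25,0,0,0,0,0.175,0,0.25,0,0,0,0,0.075,0,0.18,0,0,0,0,0.075,0,0.18,0,0,0,0,0.075,0,0.18,0,0,0,0,0.027,0,0.1,0,0,0,0,0.027,0,0.1,0,0,0,0,0,0,0.08,0,0,0,0,0,0,0.05,0,0,0,0,0,0,0,0,0,0,0,0,0,0,0,0,0,0]

```text
time_s: 20.4
tool_pos: [0.5373, 0.0412, 0.0683]
tcp_rot: [0.722, -0.692, 0.0, -0.0]
contact_force: [0.5, 0.7, 0.6]
gripper_width: 0.0007
```

```bash
python3 - <<'E'
from h import *
go([.55,.02,.066]);im=robot.camera("side"); cv2.imwrite("pics/s6.png",cv2.resize(im[150:390,120:400],None,fx=2.8,fy=2.5))
E
```

```text
t 20.4 pos [0.5373 0.0412 0.0683] F [0.5 0.7 0.6] w 0.0007 j [ 0.44  0.3  -0.49  0.   -0.78 -0.4 ]
 shift units [ 0.434 -0.236  0.045]  turn units [-0.004  0.001  0.001]
```

View pics/s6.png

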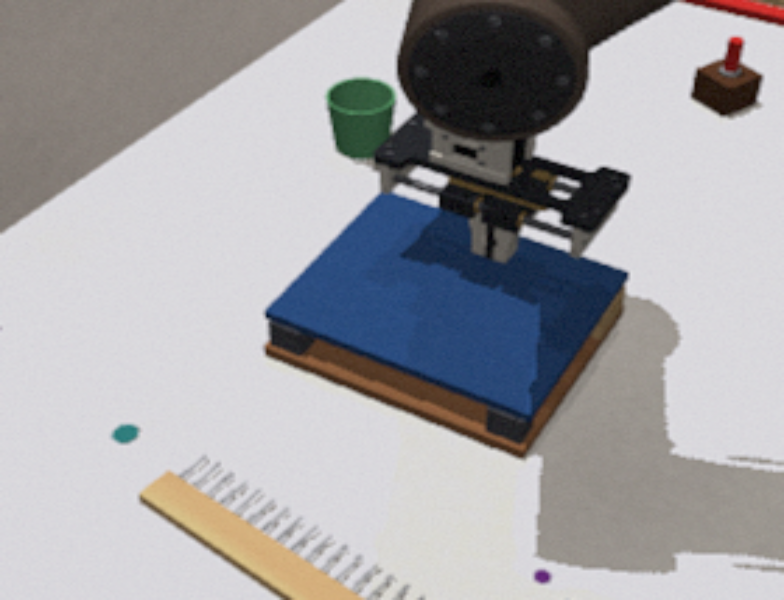

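The lid has followed and is down, close to ajar. I'll press it lightly to settle it on the discs, then rise and go to the pin.

Emit:
send_rows:
  increments: [0,0,0.06,0,0,0,0,0,0,0.06,0,0,0,0,0,0,0.03,0,0,0,0,0,0,0,0,0,0,0]

```text
time_s: 20.85
tool_pos: [0.537, 0.041, 0.0603]
tcp_rot: [0.722, -0.692, -0.0, 0.0]
contact_force: [0.1, 0.1, 0.7]
gripper_width: 0.0004
```

Emit:
send_rows:
  increments: [0,0,-0.3,0,0,0,0,0,0,-0.6,0,0,0,20,0,0,-0.7,0,0,0,50,0.3,0.05,-0.4,0,0,0,100,0.5,0.08,0,0,0,0,100,0.7,0.1,0,0,0,0,100,0.7,0.1,0,0,0,0,100,0.7,0.1,0,0,0,0,100,0.7,0.1,0,0,0,0,100,0.7,0.1,0,0,0,0,100,0.7,0.1,0,0,0,0,100,0.7,0.1,0,0,0,0,100,0.7,0.1,0,0,0,0,100,0.7,0.1,0,0,0,0,100,0.7,0.1,0,0,0,0,100,0.6,0.08,0,0,0,0,100,0.28,0.06,0,0,0,0,100,0,0,0,0,0,0,100,0,0,0,0,0,0,100]

```text
time_s: 22.75
tool_pos: [0.4916, -0.3949, 0.1602]
tcp_rot: [0.722, -0.692, -0.0, -0.0]
contact_force: [-0.8, 0.7, 0.2]
gripper_width: 0.088
```

```bash
python3 - <<'E'
from h import *
go([.492,-.3955,.053])
P=robot.camera_params("wrist");im=robot.camera("wrist"); cv2.imwrite("pics/w7.png",im)
h=cv2.cvtColor(im,cv2.COLOR_BGR2HSV); m=(((h[...,0]<6)|(h[...,0]>174))&(h[...,1]>150)&(h[...,2]>60)).astype(np.uint8)
n,_,st,ce=cv2.connectedComponentsWithStats(m)
for i in range(1,n):
    if st[i,4]>60:print(st[i],ce[i].round(1))
p=np.array([.492,-.3955])
print("pred top",proj(P,[*p,.088]),"collar z",proj(P,[*p,.046]))
# lid check from top view
T=robot.camera("top"); cv2.imwrite("pics/t7.png",T)
E
```

```text
t 22.75 pos [ 0.4916 -0.3949  0.1602] F [-0.8  0.7  0.2] w 0.088 j [-0.37  0.33 -0.18 -0.   -1.06  0.41]
 shift units [ 0.013 -0.008  2.145]  turn units [ 0.005  0.005 -0.007]
[268 217  18  17 240] [276.5 225.1]
pred top [277.9965848  224.78173852] collar z [278.11737805 209.94225527]
```

Emit:
send_rows:
  increments: [0.01,-0.02,0.3,0,0,0,100,0,0,0.5,0,0,0,100,0,0,0.5,0,0,0,80,0,0,0.4,0,0,0,60,0,0,0.3,0,0,0,50,0,0,0.14,0,0,0,40,0,0,0,0,0,0,40,0,0,0,0,0,0,0,0,0,0,0,0,0,0,0,0,0,0,0,0,0,0,0,0,0,0,0,0,0,0,0,0,0,0,0,0,0,0,0,0,0,0]
  squeeze: 40

```text
time_s: 24.15
tool_pos: [0.4931, -0.3958, 0.054]
tcp_rot: [0.722, -0.692, 0.0, -0.0]
contact_force: [-0.7, 1.0, 1.9]
gripper_width: 0.0148
```

```bash
python3 - <<'E'
from h import *
go([.5498,.0249,.13])
E
```

```text
t 24.15 pos [ 0.4931 -0.3958  0.054 ] F [-0.7  1.   1.9] w 0.0148 j [-0.37  0.44 -0.29  0.   -0.84  0.41]
 shift units [-8.359 -1.487 -1.522]  turn units [-0.005 -0.003  0.   ]
```

Emit:
send_rows:
  increments: [0,0,-0.2,0,0,0,0,0,0,-0.5,0,0,0,0,0,0,-0.6,0,0,0,0,0,0,-0.3,0,0,0,0,-0.4,-0.07,0,0,0,0,0,-0.7,-0.125,0,0,0,0,0,-0.7,-0.125,0,0,0,0,0,-0.7,-0.125,0,0,0,0,0,-0.7,-0.125,0,0,0,0,0,-0.7,-0.125,0,0,0,0,0,-0.7,-0.125,0,0,0,0,0,-0.7,-0.125,0,0,0,0,0,-0.7,-0.125,0,0,0,0,0,-0.7,-0.125,0,0,0,0,0,-0.7,-0.125,0,0,0,0,0,-0.7,-0.125,0,0,0,0,0,-0.26,-0.04,0,0,0,0,0,0,0,0,0,0,0,0,0,0,0,0,0,0,0]

```text
time_s: 26.05
tool_pos: [0.5493, 0.0248, 0.1337]
tcp_rot: [0.722, -0.692, -0.0, 0.0]
contact_force: [-0.2, 0.1, -0.7]
gripper_width: 0.0151
```

```bash
python3 - <<'E'
from h import *
go([.5498,.0249,.11])
P=robot.camera_params("wrist");im=robot.camera("wrist")
p=robot.sense()["tool_pos"]
print("hole pred",proj(P,[.5498,.0249,.061]),"tip pred",proj(P,p-[0,0,.048]))
S=robot.camera_params("side");im2=robot.camera("side")
a=proj(S,[.5498,.0249,.061]);print("side hole pred",a,"tip",proj(S,p-[0,0,.048]))
x0,y0=int(a[0])-50,int(a[1])-60
c1=cv2.resize(im[90:290,178:378],(500,500),interpolation=cv2.INTER_CUBIC)
c2=cv2.resize(im2[y0:y0+100,x0:x0+60],(300,500),interpolation=cv2.INTER_CUBIC)
cv2.imwrite("pics/w8.png",np.hstack([c1,c2]));print(x0,y0);cv2.imwrite("pics/w8w.png",im);cv2.imwrite("pics/w8s.png",im2)
# yellow ring in full wrist image
h=cv2.cvtColor(im,cv2.COLOR_BGR2HSV);m=((h[...,0]>18)&(h[...,0]<35)&(h[...,1]>130)&(h[...,2]>120)).astype(np.uint8)
n,_,st,ce=cv2.connectedComponentsWithStats(m)
for i in range(1,n):
    if st[i,4]>20:print(st[i],ce[i].round(1))
E
```

```text
t 26.05 pos [0.5493 0.0248 0.1337] F [-0.2  0.1 -0.7] w 0.0151 j [ 0.4   0.23 -0.39 -0.   -0.94 -0.36]
 shift units [-0.001 -0.01   0.475]  turn units [ 0.002 -0.001  0.006]
hole pred [277.82316387 225.36646056] tip pred [278.45809211 235.98060672]
side hole pred [294.98799454 247.45192675] tip [295.75137383 239.75197355]
244 187
[264 215  25  21 134] [277.3 222.1]
```

View pics/w8.png

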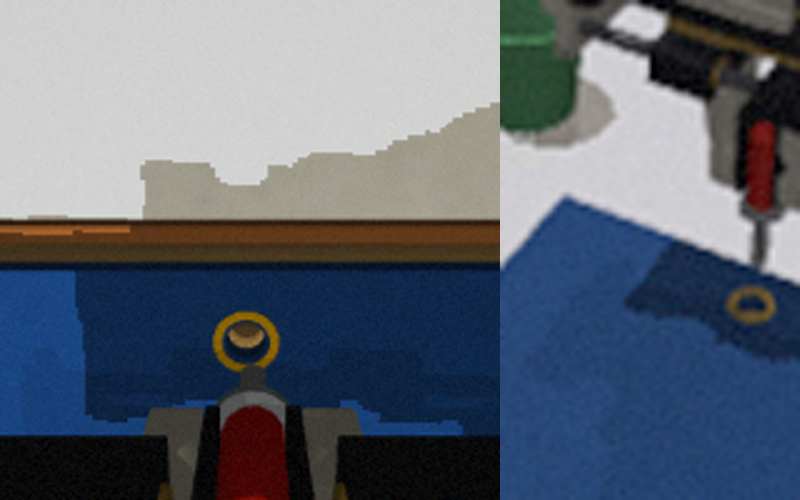

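The yellow ring's centre is at wrist px (276.4,226.8), with the pin tip directly over it at (278.8,236.4). Ring and tip agree to about 1.5 mm in x, so I'll shift +1.5 mm x and lower in steps.

Emit:
send_rows:
  increments: [-0.005,-0.03,0.1,0,0,0,0,0,0,0.3,0,0,0,0,0,0,0.2,0,0,0,0,0,0,0.1,0,0,0,0,0,0,0.06,0,0,0,0,0,0,0,0,0,0,0]

```text
time_s: 26.75
tool_pos: [0.5509, 0.0251, 0.0952]
tcp_rot: [0.722, -0.692, -0.0, 0.0]
contact_force: [0.8, 0.8, -0.0]
gripper_width: 0.0151
```

Emit:
send_rows:
  increments: [0,0,0.06,0,0,0,0,0,0,0.06,0,0,0,0,0,0,0.06,0,0,0,0,0,0,0,0,0,0,0]

```text
time_s: 27.15
tool_pos: [0.5508, 0.0253, 0.0862]
tcp_rot: [0.722, -0.692, -0.0, 0.0]
contact_force: [0.4, -1.4, -0.9]
gripper_width: 0.0153
```

Emit:
send_rows:
  increments: [0,0,0.07,0,0,0,0,0,0,0.07,0,0,0,0,0,0,0.06,0,0,0,0,0,0,0,0,0,0,0,0,0,0,0,0,0,0]

```text
time_s: 27.65
tool_pos: [0.551, 0.0254, 0.0764]
tcp_rot: [0.722, -0.692, -0.0, 0.0]
contact_force: [-0.0, -0.0, -1.4]
gripper_width: 0.0155
```

Emit:
send_rows:
  increments: [0,0,0.06,0,0,0,0,0,0,0.06,0,0,0,0,0,0,0.05,0,0,0,0,0,0,0.04,0,0,0,0,0,0,0,0,0,0,0,0,0,0,0,0,0,0]
  squeeze: 55

```text
time_s: 28.25
tool_pos: [0.5512, 0.0253, 0.0662]
tcp_rot: [0.722, -0.692, 0.0, -0.0]
contact_force: [1.1, -2.0, 3.5]
gripper_width: 0.0151
```

Emit:
send_rows:
  increments: [0,0,0.03,0,0,0,0,0,0,0.02,0,0,0,0,0,0,0,0,0,0,0,0,0,0,0,0,0,0]

```text
time_s: 28.65
tool_pos: [0.5514, 0.0253, 0.0657]
tcp_rot: [0.722, -0.692, 0.001, -0.0]
contact_force: [-6.0, -1.0, 21.5]
gripper_width: 0.015
```

Emit:
send_rows:
  increments: [0,0.015,-0.006,0,0,0,0,0,0,0,0,0,0,0,0,0,0,0,0,0,0,0,0,0,0,0,0,0]

```text
time_s: 29.05
tool_pos: [0.5513, 0.0253, 0.0657]
tcp_rot: [0.722, -0.692, 0.001, -0.001]
contact_force: [-2.8, -2.2, 17.2]
gripper_width: 0.015
```

```bash
python3 - <<'E'
from h import *
go([.5508,.0252,.066])
S=robot.camera_params("side");im=robot.camera("side");cv2.imwrite("pics/s9.png",im)
# bar/lid gap check without a view: lid top near-edge corner (-120,-95) for shut vs ajar
c,s=np.cos(.042),np.sin(.042)
for th in(0,.05):
    y=.085-.18*np.cos(th)+.01*np.sin(th);z=.044+.18*np.sin(th)+.01*np.cos(th);x=-.12
    q=proj(S,[.5468+c*x-s*y,.0948+s*x+c*y,z]);print(th,q.round(1))
g=im[int(q[1])-12:int(q[1])+16,int(q[0])-3:int(q[0])-1].mean(1).round().astype(int);print(int(q[1])-12,g.tolist())
print(robot.sense()["contact_force"].round(1))
E
```

```text
t 29.05 pos [0.5513 0.0253 0.0657] F [-2.8 -2.2 17.2] w 0.015 j [ 0.4   0.32 -0.47  0.   -0.79 -0.36]
 shift units [ 0.002  0.01  -0.005]  turn units [-0.024 -0.001  0.008]
0 [345.1 260.8]
0.05 [345.4 258.2]
246 [[219, 214, 214], [219, 214, 216], [220, 216, 217], [218, 214, 215], [220, 215, 216], [220, 215, 216], [218, 214, 216], [220, 214, 216], [220, 215, 216], [218, 213, 214], [220, 216, 217], [220, 215, 216], [221, 216, 218], [220, 216, 216], [177, 169, 169], [79, 51, 31], [74, 46, 30], [72, 54, 42], [72, 62, 54], [78, 78, 76], [84, 91, 98], [90, 103, 114], [103, 118, 128], [109, 120, 129], [120, 130, 138], [119, 128, 136], [106, 116, 126], [104, 113, 122]]
[-3.  -3.  16.6]
```

```bash
python3 - <<'E'
from h import *
for f in("w8s","s9"):
    im=cv2.imread(f"pics/{f}.png").astype(float)
    for x in(335,340,343):
        g=im[250:268,x,2]; i=np.argmax(g<140); print(f,x,round(250+i-1+(g[i-1]-140)/(g[i-1]-g[i]),2))
E
```

```text
w8s 335 255.09
w8s 340 257.08
w8s 343 258.06
s9 335 257.27
s9 340 259.14
s9 343 260.33
```

The lid edge dropped 2.2 px to row 260.3 (fully shut predicts about 260.0), and the pin sits on a hard stop at the expected height under 17 N. Handing in.

```bash
python3 -c "
from h import *
print(robot.close_job()); s=robot.sense(); print(s['contact_force'],s['tool_pos'],s['time_s'])"
```

```text
the job is handed in; nothing more can be done
None
the job is handed in; nothing more can be done
```

I set the teal disc in the near pocket and the purple disc in the far one, with blue still in the middle. I then swung the lid down, put the pin through both holes, and handed the job in at about 29 s with the pin still held and pressed down. The hand-in reports no verdict, so I can only give my own checks.

- **Discs:** the wrist picture showed all three flat and central in their rings before the lid came down. I could not see them afterwards.
- **Pin:** the tip is about 26 mm into the bar's hole, worked out from the tool height. It met a hard stop at z = 0.0657, about where the collar should meet the shut lid. I measured about 17 N down, 3 N sideways on each axis, and a 55 N grip.
- **Lid:** in the side picture its edge dropped about 2.2 px, to within 0.3 px of where fully shut should be. The full drop from 0.05 rad would be about 2.6 px, so either it rested slightly less open than expected or there is a small calibration error.
- **Slips on the way:**
  - I overshot by 29 mm while carrying the purple disc and corrected it without touching anything.
  - There was an unexplained 3 N reading when I gripped the purple disc, which left it held about 3 mm higher than planned.
- **Cup, jar and comb:** they looked in place whenever they were in view, and nothing I did came near them. I did not measure their final positions.

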